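# Weigh the small carton and stow it in the outgoing tray

### The job

Weigh the small carton: stand it on the steel plate of the bench scale, let go of it, and while it stands there send the reading with the scale's one long key, pressed firmly till it registers but not leaned on; leave the two small keys alone. Then stand the carton in the gap between the two cartons in the outgoing tray, down on the tray floor, and let go; the tray is narrow, so it goes in only with its broad faces along the tray. Keep the carton upright throughout, and leave the other four cartons standing where they are.

Things in the scene. Friction and masses are not known exactly. Their poses are not given: they have to be found in the camera images.
- carton: Small carton to weigh, whitish-brown card, standing on end between two bigger brown ones in the tray of three (5 mm gaps at its broad faces: take it there by the narrow ones). 63 wide x 44 thick x 85 mm high, 0.18-0.35 kg. Own y is up; own x is level, across the width (normal to the narrow faces); own z is level, across the thickness. At yaw 0, x is world x. Origin: centre of a broad face.
- carton_foot (a point): Centre of the small carton's underside as it stands; axes as body carton (y up, x across the 63 mm width, z across the 44 mm thickness). The carton's top is 85 mm above it.
- scale: Bench scale, fixed: grey housing 244 mm (its x) by 176 mm (its y). Origin: centre of its underside on the bench, z up. Its control panel is at its -x end, toward the robot, its steel plate at the +x end.
- scale_plate (a point): Centre of the top face of the flat steel plate, 54 mm above the bench; plate 156 mm (x) by 168 mm (y), no rim, axes as the scale. The carton must stand wholly on it, its foot within 55 mm of this point in x and 60 mm in y.
- key_long_top (a point): Centre of the top face of the long key: raised flat membrane key, 23 x 56 mm (long along the scale's y), right of the others as the robot sees it, on the panel (10 degree slope, rising away from the robot). Stiff, 1.5 mm travel: gives from 1.5 N, registers at 4 N, stop at 5 N, spoilt over 25 N; springs back. Press with shut fingers, closing line along scale y, 6-12 N for half a second.
- key_long: The long key itself; origin 4.1 mm under its top face.
- key_mid: Small square key, 23 by 23 mm, 70 mm to the left (scale +y) of the long key's centre; not to be pressed. Origin 4.1 mm under its top face.
- key_end: Small square key, 23 by 23 mm, 106 mm to the left (scale +y) of the long key's centre; not to be pressed. Origin 4.1 mm under its top face.
- tray_out: Outgoing tray, fixed: the narrower of the two plywood trays, 69.5 mm (its x) by 236 mm (its y), inside 59.5 mm wide, walls 32 mm high and 5 mm thick, floor 5 mm thick. It holds two big cartons with one gap between them; it may stand left or right of the scale. Origin: centre of its underside; the row of cartons runs along its own y.
- tray_out_mid (a point): Middle of the gap, on the floor of the outgoing tray, axes as the tray. The gap is about 80 mm along the row (tray y) and 59.5 mm across between the walls, so the carton goes in only with its own x (63 mm) along tray y, either way round; foot within 14 mm of here along the row, 12 mm across. No finger fits between it and the big cartons: hold it by its broad faces, above the tray walls.
- tray_in_mid (a point): Middle of the floor of the incoming tray: plywood, 100 mm (its x) by 200 mm (its y), walls 22 mm high, floor 5 mm above the bench, row of cartons along its own y; the small carton starts here between two big ones, its own x along tray x.
- box_in_a_foot (a point): Big corrugated carton standing on end like the small one, but bigger: 69 x 57 mm footprint, 99 mm high; 0.6 kg, loose. This point is the centre of its underside. Beside the small carton in its starting tray.
- box_in_b_foot (a point): Big corrugated carton standing on end like the small one, but bigger: 69 x 57 mm footprint, 99 mm high; 0.6 kg, loose. This point is the centre of its underside. Beside the small carton in its starting tray, on the other side.
- box_out_a_foot (a point): Big corrugated carton standing on end like the small one, but bigger: 69 x 57 mm footprint, 99 mm high; 0.6 kg, loose. This point is the centre of its underside. In the outgoing tray, at one side of the gap.
- box_out_b_foot (a point): Big corrugated carton standing on end like the small one, but bigger: 69 x 57 mm footprint, 99 mm high; 0.6 kg, loose. This point is the centre of its underside. In the outgoing tray, at the other side of the gap.

How it is judged:
By the outcome, as a careful person would: the job done as asked, in the order asked, and still so for the second after the job is handed in, with the robot touching nothing.
It also fails if it takes over 61 s, if anything falls off the work surface, if the arm or the gripper's body presses on something with over 40 N, if the wrist force passes 120 N, or if a joint passes its speed limit or range.

### The arm

A 6-joint arm with a two-finger parallel gripper is mounted at the origin on the work surface; the furniture and walls round the work are solid. World frame = base frame: x ahead of the robot, y to its left, z up, the work surface at z = 0. Lengths are in m, angles in rad, forces in N, time in s.
With the tool pointing down it reaches from about 0.25 to 0.725 m from the base axis. Payload 4 kg.
Tool frame: the origin (TCP) lies at the very end of the fingers, on their centre line; the grasp point (between the pads) lies 19 mm behind it; z points along the fingers, y is the line along which they close (so a half turn about z gives the same grasp; the last joint's range is limited). The gripper opens to 85 mm and grips with 20 to 120 N. Pads are 22 mm wide; open, the fingers measure 114 mm over their backs; the gripper's body (76 mm by 85 mm) begins 54 mm behind the grasp point. The pads swing forward as they close: fully open they stand 13 mm farther back than shut.
Start: joints at [-1.226, 0.241, 0.005, 1.335, 0, 1.571], TCP at [0.169, -0.471, 0.231] pointing down, gripper open.
Joint ranges: [-2.72, 2.72], [-1.05, 1.87], [-1.09, 1.28], [-1.99, 2.15], [-1.42, 1.44], [-3.14, 3.14]. Speed limits (rad/s): [2.79, 2.79, 3.14, 3.14, 3.14, 3.14].

### API

Orientations are given as a unit quaternion [x, y, z, w].
In Python, from workcell import telemetry, vision, workorder gives the robot as it stands.
- The arm moves only by the shell command python3 -m inch 'ROWS'. ROWS is JSON, a list of rows, each a list of 3 entries, a list of its own where there are three numbers: the turn, a rotation vector about the tool's x, y, z scaled (see below), then the shift along the tool's x, y, z scaled (see below), then the closure, from -1 (fully open) to 1 (shut). A call has 1 to 10 rows; each row shifts and turns the commanded pose from where the row before left it, along the tool's axes as they then stand; what a row does not reach is not made up. The controller multiplies each number of a shift by 0.3 m and each number of a turn by 360 degrees. A row lasts 1/12 s, in which the tool goes at most 41.7 mm and 7.16 degrees, less where a joint would pass 70% of its speed; a pose out of reach is approached as far as the arm can. A call with a number of a shift or a turn outside -1 to 1 is refused whole. A call with a gripper value outside its range is refused whole. The fingers move at their own pace and stop on an object; the grip force is fixed at half the most. Time passes only in rows, so rows that do not move let the fingers close. It gives the time, the measured TCP pose, the force, the opening and the grip force at its end, in the units of the state.
- telemetry.get_obs(): the state, without advancing time (a new reading comes with each control period).
- vision.camera(name): name is "side" or "top"; returns a dict with "img" (384x512x3 uint8, red, green, blue), "fov_y" (degrees; the focal length in pixels is half the picture's height over the tangent of half this angle, whatever the lens; pixels are square), "cx", "cy" (the principal point, pixels), "D" ([k1, k2, p1, p2, k3] as OpenCV has them; the pictures are not rectified), "pose" (4x4, takes a point from camera to world coordinates). Camera axes: x right, y up, looking along -z (the intrinsics and any distortion apply to the point x, -y, -z); pixel columns grow to the right and rows downward; lengths in m; the calibration is good to about 2 mm. A picture is of the moment at which its call begins. There is no depth.
- workorder.job_done(): hands the job in; it is judged then, once.
The state is a dict: "clock": time; "joint_pos": joint angles; "joint_vel": joint speeds; "tau": joint torques, N m; "eef_pos": TCP position; "tool_rot": TCP orientation; "ft_force": force on the tool from outside, world axes, zero at the start; "ft_torque": the same for the moment, N m; "grip_width": finger opening in m; "grasp_force": force on a finger pad.
Only numpy, scipy, OpenCV 4.12 (cv2) and the standard library are available. Lean on these libraries where they do the work, as an engineer would, in place of code of your own. Each camera call takes 0.05 s, during which the arm holds its last target. There are 200 camera calls.

## Working session

There is one attempt and no reset: what is moved stays moved. The work goes in short steps, Python scripts to look and compute and a shell command to move; the robot and the scene stay as the last step left them, time stands still between calls to the robot, and variables do not carry over. Pictures are saved under pics/ and viewed, at most 10 in all, crops included, and the job is handed in when it is done.

```bash
mkdir -p pics; ls
python3 - <<'E'
from workcell import telemetry, vision
import cv2,json
o=telemetry.get_obs();print(o)
for n in("top","side"):
    c=vision.camera(n);cv2.imwrite(f"pics/{n}0.png",c["img"][:,:,::-1]);print(n,c["fov_y"],c["cx"],c["cy"],c["D"],c["pose"])
E
```

```text
pics
{'clock': 0.0, 'joint_pos': array([-1.22598516e+00,  2.41382501e-01,  3.73592371e-03,  1.33521115e+00,
       -2.06783321e-05,  1.57079781e+00]), 'joint_vel': array([ 3.50763865e-05,  1.22599582e-03, -1.61186898e-03, -1.93293595e-03,
       -1.03251967e-03,  5.22794434e-04]), 'tau': array([ 2.19613787e-03, -3.72323155e+01,  2.52404326e+01,  1.70797185e-02,
        5.97099825e-05, -6.38090807e-07]), 'eef_pos': array([ 0.16879031, -0.46997799,  0.23043265]), 'tool_rot': array([ 9.85174535e-01,  1.71551954e-01, -1.87006098e-04, -1.01364614e-03]), 'ft_force': array([ 0.59972656, -0.25206721,  0.27022856]), 'ft_torque': array([ 0.02523254,  0.00095037, -0.00812499]), 'grasp_force': 0.0, 'grip_width': 0.0856907551511295}
top 46.92436822821501 261.58213061400676 195.09812494556238 [0.02860896 0.         0.         0.         0.        ] [[ 0.003518    0.98978793 -0.14250428  0.35534919]
 [-0.999991    0.00381986  0.00184473 -0.01008177]
 [ 0.00237024  0.1424965   0.98979247  1.16554971]
 [ 0.          0.          0.          1.        ]]
side 43.323407661368016 256.35851200690985 186.85170480588164 [0.03511435 0.         0.         0.         0.        ] [[ 0.99701202  0.03772453 -0.06740842  0.4533182 ]
 [-0.07580957  0.64538527 -0.76008602 -0.72532785]
 [ 0.01483051  0.76292511  0.64631675  0.68408824]
 [ 0.          0.          0.          1.        ]]
```

View pics/top0.png

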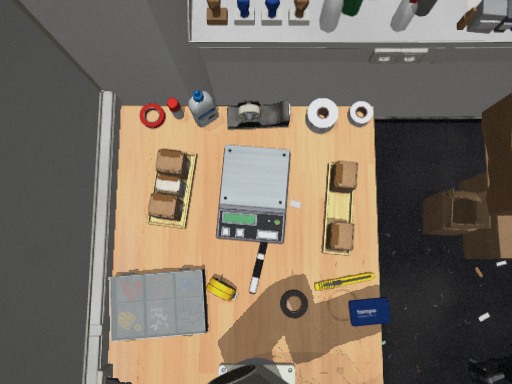

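View pics/side0.png

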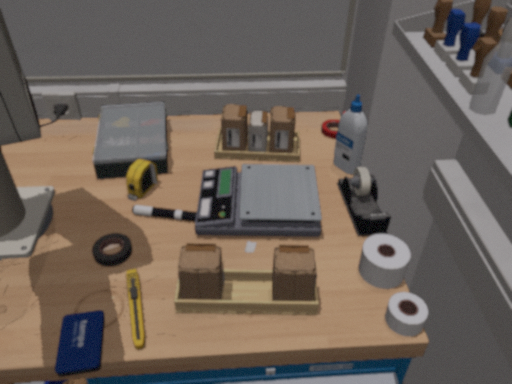

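The top view shows the incoming tray at the left (about 172,190), the scale in the middle (255,195) with the long key at about (268,235), and the outgoing tray at the right (340,207). The side view agrees. I'll enlarge both to get exact positions.

Run:
```python
import cv2
a=cv2.imread("pics/top0.png")[140:262,145:365];cv2.imwrite("pics/t1.png",cv2.resize(a,None,fx=3.6,fy=3.6,interpolation=cv2.INTER_CUBIC))
a=cv2.imread("pics/side0.png")[95:315,165:335];cv2.imwrite("pics/s1.png",cv2.resize(a,None,fx=2.7,fy=2.7,interpolation=cv2.INTER_CUBIC))
```

```text
(no output)
```

View pics/t1.png

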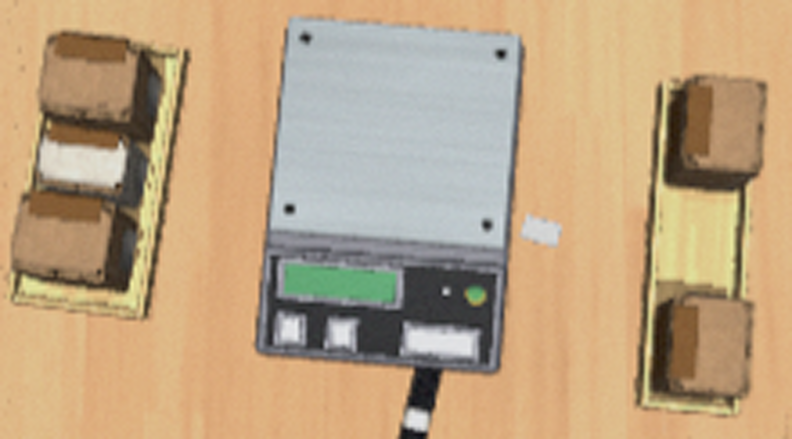

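View pics/s1.png

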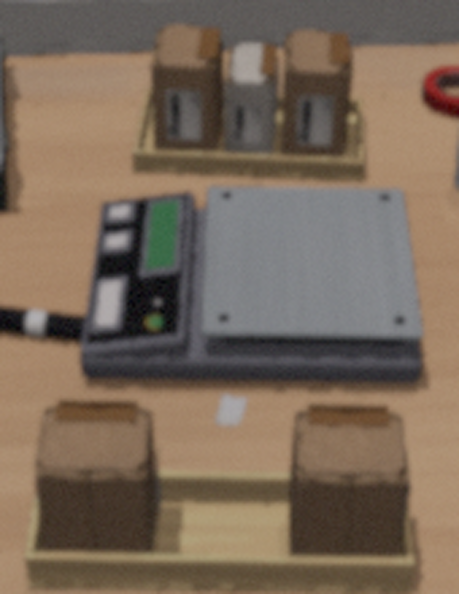

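t1 shows the carton's top at crop (85,155), the plate corners at (289,17), (522,35), (503,250) and (271,233), and the long key at (440,341). The gap in the outgoing tray is centred at about (700,240). s1 shows the long key at (109,303) and the small carton between the two big ones at about (250,65).

```bash
cat > h.py <<'E'
import numpy as np,cv2
from workcell import vision
def K(c):
    f=192/np.tan(np.radians(c["fov_y"])/2);return np.array([[f,0,c["cx"]],[0,f,c["cy"]],[0,0,1.]])
def ray(c,px):
    p=cv2.undistortPoints(np.array([[px]],float),K(c),np.array(c["D"]))[0,0]
    d=c["pose"][:3,:3]@np.array([p[0],-p[1],-1]);return c["pose"][:3,3],d/np.linalg.norm(d)
def plane(c,px,z):
    o,d=ray(c,px);return o+d*(z-o[2])/d[2]
def tri(c1,p1,c2,p2):
    o,d=ray(c1,p1);q,e=ray(c2,p2)
    s=np.linalg.lstsq(np.c_[d,-e],q-o,rcond=None)[0];a,b=o+d*s[0],q+e*s[1];return (a+b)/2,np.linalg.norm(a-b)
def proj(c,P):
    p=c["pose"][:3,:3].T@(np.asarray(P)-c["pose"][:3,3]);p=np.array([[p[0],-p[1],-p[2]]])
    return cv2.projectPoints(p,np.zeros(3),np.zeros(3),K(c),np.array(c["D"]))[0][0,0]
T=lambda x,y:(145+(x+.5)/3.6-.5,140+(y+.5)/3.6-.5)
S=lambda x,y:(165+(x+.5)/2.7-.5,95+(y+.5)/2.7-.5)
E
python3 - <<'E'
from h import *
np.set_printoptions(precision=4,suppress=True)
t=vision.camera("top");s=vision.camera("side")
def quad(n,z,P):
    w=np.array([plane(t,T(*p),z)[:2] for p in P]);r=cv2.minAreaRect(w.astype(np.float32)*1000)
    e=[np.degrees(np.arctan2(*(w[(i+1)%4]-w[i])[::-1])) for i in range(4)]
    print(n,"c",w.mean(0),"edges",np.linalg.norm(np.roll(w,-1,0)-w,axis=1),"ang",np.round(e,1))
quad("plate",.054,[(289,17),(522,35),(503,250),(271,233)])
quad("key",.04,[(403,324),(478,330),(476,357),(402,352)])
quad("carton",.09,[(52,122),(130,138),(122,188),(40,172)])
quad("ina",.104,[(50,33),(142,45),(133,123),(42,112)])
quad("inb",.104,[(22,195),(118,210),(108,283),(15,270)])
quad("outa",.104,[(690,76),(766,82),(757,176),(680,170)])
quad("outb",.104,[(675,295),(752,297),(745,396),(668,388)])
for p in[(659,82),(640,405),(738,410)]:print("outrim",plane(t,T(*p),.032))
for p in[(186,50),(147,317),(14,303)]:print("inrim",plane(t,T(*p),.022))
for n,a,b in[("key",(440,341),(109,303)),("mid",(341,334),(117,241)),("end",(290,329),(120,211)),("boltFL",(306,38),(385,197)),("boltFR",(501,54),(400,320)),("NL",(290,209),(227,196)),("NR",(487,225),(223,317))]:print(n,*tri(t,T(*a),s,S(*b)))
E
```

```text
plate c [0.5633 0.0055] edges [0.1674 0.1555 0.1634 0.1563] ang [-94.3 174.8  86.   -3.8]
key c [ 0.417  -0.0257] edges [0.0531 0.019  0.0522 0.0197] ang [-94.4 175.7  86.4  -1.8]
carton c [0.5402 0.2171] edges [0.0548 0.0349 0.0572 0.0354] ang [-101.5  172.7   79.1  -11.2]
ina c [0.5908 0.212 ] edges [0.0633 0.0543 0.0621 0.055 ] ang [-97.3 175.2  83.3  -3.6]
inb c [0.4804 0.2258] edges [0.0654 0.0495 0.0628 0.0507] ang [-98.7 174.   82.2  -3. ]
outa c [ 0.5595 -0.2167] edges [0.0517 0.0652 0.0519 0.0653] ang [-94.4 173.1  85.7  -7.1]
outb c [ 0.4122 -0.2044] edges [0.0513 0.0659 0.051  0.0619] ang [-91.2 174.4  84.4  -5.4]
outrim [ 0.6056 -0.1848  0.032 ]
outrim [ 0.3728 -0.1672  0.032 ]
outrim [ 0.3696 -0.2362  0.032 ]
inrim [0.6304 0.1608 0.022 ]
inrim [0.4342 0.1839 0.022 ]
inrim [0.444  0.2793 0.022 ]
key [ 0.4161 -0.0259  0.0431] 0.0009590075280735211
mid [0.4213 0.0438 0.0429] 0.00010201056224023308
end [0.4242 0.0796 0.0436] 0.0008768988548188605
boltFL [0.6314 0.0704 0.0554] 0.00029153411527543853
boltFR [ 0.6202 -0.0689  0.0551] 0.0005225771306995439
NL [0.5081 0.08   0.0544] 0.0005213180077867415
NR [ 0.4967 -0.0586  0.0554] 0.0012599457899734716
```

```bash
cat >> h.py <<'E'
from workcell import telemetry
from scipy.spatial.transform import Rotation as R
def go(x,y,z,yawy=None):
    """print tool-axis shift (units of 0.3 m) and tool turn needed so tool y points along yawy (deg), tool down"""
    o=telemetry.get_obs();q=R.from_quat(o["tool_rot"]);d=q.inv().apply(np.array([x,y,z])-o["eef_pos"])
    Y=q.as_matrix()[:,1];print("t",round(o["clock"],2),"eef",o["eef_pos"].round(4),"yaw y",np.degrees(np.arctan2(Y[1],Y[0])).round(2),"F",o["ft_force"].round(1),"w",round(o["grip_width"],4),"j",np.degrees(o["joint_pos"]).round(0))
    print("shift",(d/.3).round(4))
    if yawy is not None:
        a=np.radians(yawy);t=R.from_matrix(np.array([[-np.sin(a),np.cos(a),0],[np.cos(a),np.sin(a),0],[0,0,-1]]).T)
        print("turn",((q.inv()*t).as_rotvec()/2/np.pi).round(4))
E
python3 -m inch '[[[0,0,-0.0194],[0,0,0],-1],[[0,0,-0.0194],[0,0,0],-1],[[0,0,-0.0194],[0,0,0],-1],[[0,0,-0.0194],[0,0,0],-1]]'
python3 - <<'E'
from h import *
t=vision.camera("top");im=t["img"].astype(int)
m=((im.min(2)>150)).astype(np.uint8);m[:, :150]=0;m[:,195:]=0;m[:140]=0;m[230:]=0
n,l,st,ce=cv2.connectedComponentsWithStats(m);print(st[1:],ce[1:])
go(.5385,.2185,.2,83.3)
E
```

```text
clock: 0.53
eef_pos: [0.1689, -0.4704, 0.231]
tool_rot: [0.913, 0.407, 0.0, -0.0]
ft_force: [-0.9, 0.6, -0.0]
grip_width: 0.0856
grasp_force: 0.0
[[191 157   2   6  11]
 [190 170   1   1   1]
 [189 174   2   2   2]
 [156 179  24  13 225]
 [187 181   3   4   7]
 [186 188   1   1   1]
 [189 189   1   1   1]
 [185 192   1   1   1]
 [187 193   1   1   1]
 [185 195   1   2   2]
 [184 199   3   4   6]
 [186 198   1   1   1]
 [185 205   1   1   1]
 [182 215   1   1   1]
 [152 218   5   3  13]
 [181 218   1   2   2]
 [180 222   3   3   5]] [[191.54545455 159.27272727]
 [190.         170.        ]
 [189.5        174.5       ]
 [167.44888889 185.14222222]
 [188.         182.42857143]
 [186.         188.        ]
 [189.         189.        ]
 [185.         192.        ]
 [187.         193.        ]
 [185.         195.5       ]
 [184.66666667 200.66666667]
 [186.         198.        ]
 [185.         205.        ]
 [182.         215.        ]
 [153.76923077 219.15384615]
 [181.         218.5       ]
 [181.         223.2       ]]
t 0.58 eef [ 0.1689 -0.4704  0.2311] yaw y -41.75 F [ 0.6 -0.3  0.2] w 0.0857 j [-70.  14.   0.  77.   0.  62.]
shift [ 2.5334 -0.6102  0.1045]
turn [ 0.000e+00 -1.000e-04 -3.474e-01]
```

```bash
python3 -m inch '[[[0,0,-0.0193],[0,0,0],-1],[[0,0,-0.0193],[0,0,0],-1],[[0,0,-0.0193],[0,0,0],-1],[[0,0,-0.0193],[0,0,0],-1],[[0,0,-0.0193],[0,0,0],-1],[[0,0,-0.0193],[0,0,0],-1],[[0,0,-0.0193],[0,0,0],-1],[[0,0,-0.0193],[0,0,0],-1],[[0,0,-0.0193],[0,0,0],-1]]' >/dev/null
python3 -m inch '[[[0,0,-0.0193],[0,0,0],-1],[[0,0,-0.0193],[0,0,0],-1],[[0,0,-0.0193],[0,0,0],-1],[[0,0,-0.0193],[0,0,0],-1],[[0,0,-0.0193],[0,0,0],-1],[[0,0,-0.0193],[0,0,0],-1],[[0,0,-0.0193],[0,0,0],-1],[[0,0,-0.0193],[0,0,0],-1],[[0,0,-0.0193],[0,0,0],-1]]'
python3 - <<'E'
from h import *
t=vision.camera("top");s=vision.camera("side")
print("white centroid",plane(t,(167.45,185.14),.09))
im=s["img"].astype(int)
m=((im.min(2)>135)).astype(np.uint8);k=np.zeros_like(m);k[100:150,245:275]=1;m*=k
n,l,st,ce=cv2.connectedComponentsWithStats(m);i=1+st[1:,4].argmax();print("side",st[i],ce[i],plane(s,ce[i],.09),tri(t,(167.45,185.14),s,ce[i]))
# carton ends across tray: top ends of predicted box
a=np.radians(83.3);ux=np.array([np.cos(a),np.sin(a),0]);uz=np.array([ux[1],-ux[0],0])
for i,j in((-1,-1),(1,-1),(1,1),(-1,1)):
    P=np.array([.5385,.2185,.09])+i*.0315*ux+j*.022*uz;print(i,j,proj(t,P).round(1),((proj(t,P)-[145,140])*3.6).round(0),((proj(s,P)-[165,95])*2.7).round(0))
go(.5385,.2185,.2,83.3)
E
```

```text
clock: 2.08
eef_pos: [0.169, -0.4704, 0.2311]
tool_rot: [0.062, 0.998, 0.0, -0.0]
ft_force: [-0.2, -0.4, 0.1]
grip_width: 0.0852
grasp_force: 0.0
white centroid [0.53405527 0.21955765 0.09      ]
side [252 112   9  13 113] [256.13274336 118.09734513] [0.5331769  0.21551511 0.09      ] (array([0.5340399 , 0.2201334 , 0.08717146]), np.float64(0.000957822418705396))
-1 -1 [179.3 193.7] [124. 193.] [224.  80.]
1 -1 [153.9 190.6] [ 32. 182.] [228.  40.]
1 1 [156.6 173.1] [ 42. 119.] [279.  42.]
-1 1 [181.9 176.2] [133. 130.] [277.  82.]
t 2.18 eef [ 0.169  -0.4705  0.2311] yaw y 82.62 F [0.6 0.2 0.3] w 0.0852 j [-70.  14.   0.  77.   0. -63.]
shift [-0.9265  2.4358  0.1045]
turn [ 0.0001 -0.     -0.0019]
```

```bash
python3 -m inch '[[[0,0,0],[-0.044,0.116,0],-1],[[0,0,0],[-0.044,0.116,0],-1],[[0,0,0],[-0.044,0.116,0],-1],[[0,0,0],[-0.044,0.116,0],-1],[[0,0,0],[-0.044,0.116,0],-1],[[0,0,0],[-0.044,0.116,0],-1],[[0,0,0],[-0.044,0.116,0],-1],[[0,0,0],[-0.044,0.116,0],-1],[[0,0,0],[-0.044,0.116,0],-1],[[0,0,0],[-0.044,0.116,0],-1]]' >/dev/null
python3 -m inch '[[[0,0,0],[-0.044,0.116,0],-1],[[0,0,0],[-0.044,0.116,0],-1],[[0,0,0],[-0.044,0.116,0],-1],[[0,0,0],[-0.044,0.116,0],-1],[[0,0,0],[-0.044,0.116,0],-1],[[0,0,0],[-0.044,0.116,0],-1],[[0,0,0],[-0.044,0.116,0],-1],[[0,0,0],[-0.044,0.116,0],-1],[[0,0,0],[-0.044,0.116,0],-1],[[0,0,0],[0,0,0],-1]]'
python3 - <<'E'
from h import *
t=vision.camera("top")
im=cv2.imread("pics/top0.png").astype(int)
for th in(140,150,165):
    m=(im.min(2)>th).astype(np.uint8)
    n,l,st,ce=cv2.connectedComponentsWithStats(m);i=l[185,167]
    v,u=np.nonzero(l==i);P=np.array([plane(t,(a,b),.09)[:2] for a,b in zip(u,v)])
    w,V=np.linalg.eigh(np.cov(P.T));d=V[:,1]*np.sign(V[1,1]);print(th,len(u),P.mean(0),"long axis",np.degrees(np.arctan2(d[1],d[0])),np.sqrt(w*12))
go(.539,.218,.05,83.3)
E
```

```text
clock: 3.85
eef_pos: [0.5037, 0.1591, 0.2302]
tool_rot: [0.063, 0.998, 0.001, 0.001]
ft_force: [0.1, -1.2, -0.2]
grip_width: 0.0853
grasp_force: 0.0
140 241 [0.53451426 0.21967741] long axis 82.80122953449795 [0.02557053 0.05835363]
150 224 [0.53423203 0.21962481] long axis 83.69027954246131 [0.0240278  0.05814808]
165 210 [0.53433709 0.21990919] long axis 84.31651393728121 [0.02289426 0.05704424]
t 3.9 eef [0.5021 0.1565 0.2302] yaw y 82.76 F [-0.8 -1.3  0.3] w 0.0852 j [17. 17.  4. 77.  0. 25.]
shift [-0.0966  0.2189  0.6007]
turn [-0.     -0.0001 -0.0015]
```

```bash
python3 -m inch '[[[0,0,-0.0015],[-0.048,0.11,0],-1],[[0,0,0],[-0.0485,0.11,0],-1],[[0,0,0],[0,0,0.05],-1],[[0,0,0],[0,0,0.09],-1],[[0,0,0],[0,0,0.08],-1],[[0,0,0],[0,0,0],-1],[[0,0,0],[0,0,0],-1]]'
python3 - <<'E'
from h import *
for n in("top","side"):
    c=vision.camera(n);a=c["img"][130:250,140:260] if n=="top" else c["img"][60:180,200:320]
    cv2.imwrite(f"pics/{n}2.png",cv2.resize(a[:,:,::-1],None,fx=4,fy=4,interpolation=cv2.INTER_CUBIC))
a=np.hstack([cv2.imread("pics/top2.png"),cv2.imread("pics/side2.png")]);cv2.imwrite("pics/c2.png",cv2.resize(a,(800,400)))
go(.5388,.2188,.05,83.3)
E
```

```text
clock: 4.48
eef_pos: [0.5365, 0.2143, 0.1643]
tool_rot: [0.06, 0.998, -0.001, -0.002]
ft_force: [-0.5, 0.1, 0.4]
grip_width: 0.0855
grasp_force: 0.0
t 4.58 eef [0.5386 0.2153 0.1671] yaw y 83.17 F [1.2 0.4 0.7] w 0.0856 j [22. 25.  6. 71. -0. 29.]
shift [0.0016 0.0113 0.3903]
turn [ 0.0001  0.0003 -0.0004]
```

View pics/c2.png

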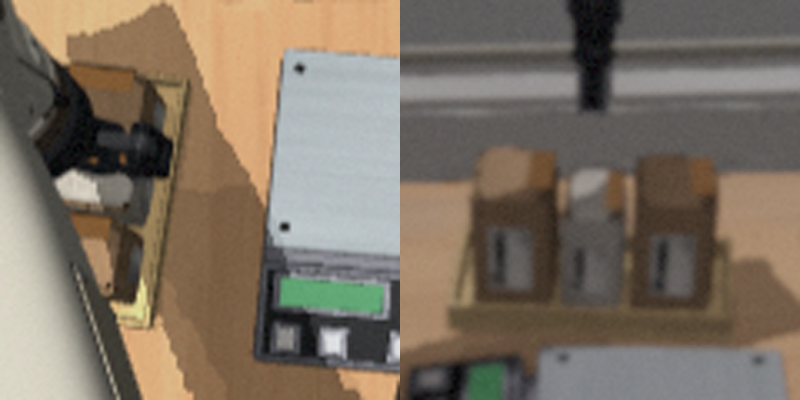

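The right half shows the finger at about (594,90), lined up over the small carton (568–622). The grip can go straight down.

```bash
python3 -m inch '[[[0,0,0],[0.0015,0.011,0],-1],[[0,0,0],[0,0,0.08],-1],[[0,0,0],[0,0,0.09],-1],[[0,0,0],[0,0,0.08],-1],[[0,0,0],[0,0,0.08],-1],[[0,0,0],[0,0,0.06],-1],[[0,0,0],[0,0,0],-1],[[0,0,0],[0,0,0],-1]]'
python3 -c "
from h import *
go(.5388,.2188,.05,83.3)"
```

```text
clock: 5.25
eef_pos: [0.538, 0.2192, 0.0489]
tool_rot: [0.059, 0.998, 0.0, -0.0]
ft_force: [0.9, -0.6, 0.2]
grip_width: 0.0854
grasp_force: 0.0
t 5.25 eef [0.538  0.2192 0.0489] yaw y 83.27 F [ 0.9 -0.6  0.2] w 0.0854 j [22. 31. -3. 56.  0. 29.]
shift [-0.0027 -0.0009 -0.0037]
turn [ 0.     -0.     -0.0001]
```

Now close and lift.

```bash
python3 -m inch '[[[0,0,0],[0,0,0],1],[[0,0,0],[0,0,0],1],[[0,0,0],[0,0,0],1],[[0,0,0],[0,0,0],1],[[0,0,0],[0,0,0],1],[[0,0,0],[0,0,0],1],[[0,0,0],[0,0,0],1],[[0,0,0],[0,0,0],1]]'
python3 -m inch '[[[0,0,0],[0,0,-0.02],1],[[0,0,0],[0,0,-0.04],1],[[0,0,0],[0,0,-0.06],1],[[0,0,0],[0,0,-0.08],1],[[0,0,0],[0,0,-0.09],1],[[0,0,0],[0,0,-0.09],1],[[0,0,0],[0,0,-0.09],1],[[0,0,0],[0,0,0],1],[[0,0,0],[0,0,0],1]]'
python3 -c "
from h import *
go(.5633,.0055,.13,85.7)"
```

```text
clock: 5.92
eef_pos: [0.5399, 0.2201, 0.051]
tool_rot: [0.058, 0.998, 0.001, 0.002]
ft_force: [-0.3, 1.2, 5.9]
grip_width: 0.0627
grasp_force: 66.9
clock: 6.67
eef_pos: [0.5387, 0.2193, 0.1909]
tool_rot: [0.059, 0.998, 0.001, 0.002]
ft_force: [0.7, -0.0, -3.5]
grip_width: 0.0626
grasp_force: 66.4
t 6.67 eef [0.5387 0.2193 0.1909] yaw y 83.29 F [ 0.7 -0.  -3.5] w 0.0626 j [22. 24.  9. 74. -0. 29.]
shift [-0.164  -0.6985  0.2025]
turn [ 0.0003  0.0005 -0.0067]
```

```bash
python3 -m inch '[[[0,0,0],[-0.02,-0.06,0],1],[[0,0,0],[-0.03,-0.1,0],1],[[0,0,0],[-0.03,-0.115,0],1],[[0,0,0],[-0.03,-0.115,0],1],[[0,0,0],[-0.03,-0.115,0],1],[[0,0,-0.0067],[-0.03,-0.1,0],1],[[0,0,0],[-0.02,-0.06,0],1],[[0,0,0],[-0.01,-0.03,0],1],[[0,0,0],[0,0,0],1],[[0,0,0],[0,0,0],1]]'
python3 -c "
from h import *
go(.573,.0055,.103,85.7)"
```

```text
clock: 7.5
eef_pos: [0.5733, 0.0056, 0.1878]
tool_rot: [0.038, 0.999, 0.0, -0.002]
ft_force: [0.3, 0.9, -2.8]
grip_width: 0.0629
grasp_force: 66.8
t 7.5 eef [0.5733 0.0056 0.1878] yaw y 85.67 F [ 0.3  0.9 -2.8] w 0.0629 j [ 1. 23.  7. 74.  0.  5.]
shift [ 2.000e-04 -6.000e-04  2.825e-01]
turn [ 0.0001 -0.0005 -0.0001]
```

```bash
python3 -m inch '[[[0,0,0],[0,0,0.06],1],[[0,0,0],[0,0,0.08],1],[[0,0,0],[0,0,0.08],1],[[0,0,0],[0,0,0.04],1],[[0,0,0],[0,0,0.02],1],[[0,0,0],[0,0,0],1],[[0,0,0],[0,0,0],1]]'
python3 -m inch '[[[0,0,0],[0,0,0.004],1],[[0,0,0],[0,0,0.004],1],[[0,0,0],[0,0,0],1],[[0,0,0],[0,0,0],1]]'
python3 -c "
from h import *
go(.573,.0055,.1,85.7)"
```

```text
clock: 8.08
eef_pos: [0.5743, 0.0065, 0.1055]
tool_rot: [0.037, 0.999, 0.0, -0.0]
ft_force: [0.0, 0.4, -2.2]
grip_width: 0.0623
grasp_force: 66.5
clock: 8.42
eef_pos: [0.5747, 0.0052, 0.1036]
tool_rot: [0.038, 0.999, 0.0, 0.001]
ft_force: [0.5, 0.6, -2.5]
grip_width: 0.0625
grasp_force: 66.5
t 8.42 eef [0.5747 0.0052 0.1036] yaw y 85.7 F [ 0.5  0.6 -2.5] w 0.0625 j [ 1. 27. -0. 63.  0.  5.]
shift [0.0056 0.0005 0.0119]
turn [0.     0.0002 0.    ]
```

```bash
python3 -m inch '[[[0,0,0],[0,0,0.005],1],[[0,0,0],[0,0,0.004],1],[[0,0,0],[0,0,0],1],[[0,0,0],[0,0,0],1]]'
python3 -c "
from h import *
go(.573,.0055,.1,85.7)"
```

```text
clock: 8.75
eef_pos: [0.5742, 0.0052, 0.1002]
tool_rot: [0.038, 0.999, 0.0, -0.0]
ft_force: [0.4, -0.7, -3.4]
grip_width: 0.0625
grasp_force: 66.7
t 8.75 eef [0.5742 0.0052 0.1002] yaw y 85.7 F [ 0.4 -0.7 -3.4] w 0.0625 j [ 1. 27. -1. 62.  0.  5.]
shift [0.0042 0.0008 0.0006]
turn [ 0. -0.  0.]
```

```bash
python3 -m inch '[[[0,0,0],[0,0,0.003],1],[[0,0,0],[0,0,0.0],1],[[0,0,0],[0,0,0],1]]' | grep -E "eef|ft_f"
python3 -m inch '[[[0,0,0],[0,0,0.003],1],[[0,0,0],[0,0,0.0],1],[[0,0,0],[0,0,0],1]]' | grep -E "eef|ft_f"
```

```text
eef_pos: [0.5743, 0.0051, 0.1001]
ft_force: [-3.3, -1.0, 4.1]
eef_pos: [0.5743, 0.0051, 0.1001]
ft_force: [-4.9, -0.3, 8.9]
```

```bash
python3 -m inch '[[[0,0,0],[0,0,-0.003],1],[[0,0,0],[0,0,0],-1],[[0,0,0],[0,0,0],-1],[[0,0,0],[0,0,0],-1],[[0,0,0],[0,0,0],-1],[[0,0,0],[0,0,0],-1],[[0,0,0],[0,0,0],-1]]'
python3 -m inch '[[[0,0,0],[0,0,-0.06],-1],[[0,0,0],[0,0,-0.1],-1],[[0,0,0],[0,0,-0.12],-1],[[0,0,0],[0,0,-0.05],-1],[[0,0,0],[0,0,0],-1]]'
python3 -m inch '[[[0,0,0],[0.12,0,0],1],[[0,0,0],[0.12,0,0],1],[[0,0,0],[0.12,0,0],1],[[0,0,0],[0.1,0,0],1],[[0,0,0],[0.06,0,0],1],[[0,0,0],[0,0,0],1],[[0,0,0],[0,0,0],1]]'
python3 - <<'E'
from h import *
go(.416,-.026,.06,85.7)
for n in("top","side"):
    c=vision.camera(n);a=c["img"][130:250,190:310] if n=="top" else c["img"][120:240,190:330]
    cv2.imwrite(f"pics/{n}3.png",cv2.resize(a[:,:,::-1],(400,400),interpolation=cv2.INTER_CUBIC))
cv2.imwrite("pics/c3.png",np.hstack([cv2.imread("pics/top3.png"),cv2.imread("pics/side3.png")]))
E
```

```text
clock: 9.83
eef_pos: [0.5743, 0.0053, 0.0991]
tool_rot: [0.037, 0.999, 0.0, -0.0]
ft_force: [0.1, 0.1, -0.2]
grip_width: 0.0854
grasp_force: 0.0
clock: 10.25
eef_pos: [0.5772, 0.0053, 0.2035]
tool_rot: [0.037, 0.999, 0.0, 0.005]
ft_force: [0.2, 0.4, -0.2]
grip_width: 0.0856
grasp_force: 0.0
clock: 10.83
eef_pos: [0.4182, 0.0169, 0.1981]
tool_rot: [0.037, 0.999, -0.0, 0.0]
ft_force: [-0.4, -0.6, -0.3]
grip_width: 0.0007
grasp_force: 0.0
t 10.83 eef [0.4182 0.0169 0.1981] yaw y 85.72 F [-0.4 -0.6 -0.3] w 0.0007 j [  2.   6. -15.  70.  -0.   7.]
shift [-0.0034 -0.1432  0.4602]
turn [-0.      0.      0.0001]
```

View pics/c3.png

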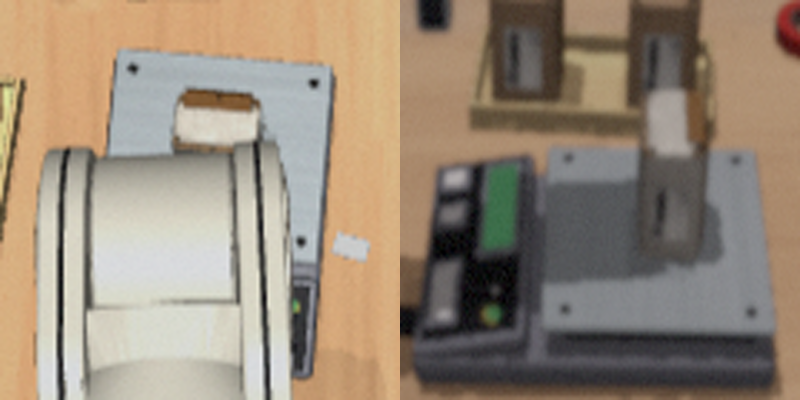

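The carton stands upright and alone, well inside the plate (left crop 217,120; right crop 675,215). Next I'll go above the long key and tilt the tool square to the panel.

```bash
python3 -m inch '[[[0,0,0],[0.008,-0.07,0],1],[[0,0,0],[0,-0.073,0],1],[[0,-0.0139,0],[0,0,0],1],[[0,-0.0139,0],[0,0,0],1],[[0,0,0],[0,0,0],1],[[0,0,0],[0,0,0],1]]'
cat > k.py <<'E'
from h import *
o=telemetry.get_obs();q=R.from_quat(o["tool_rot"]);n=-q.as_matrix()[:,2]
print("z axis",-n.round(3));K0=np.array([.416,-.026,.043])
go(*(K0+.01*n))
E
python3 k.py
```

```text
clock: 11.43
eef_pos: [0.4128, -0.0258, 0.1982]
tool_rot: [0.037, 0.996, -0.003, 0.086]
ft_force: [0.2, -1.2, 0.8]
grip_width: -0.0
grasp_force: 0.0
z axis [ 0.172 -0.013 -0.985]
t 11.43 eef [ 0.4128 -0.0258  0.1982] yaw y 85.69 F [ 0.2 -1.2  0.8] w -0.0 j [ -3.  -3. -24.  59.  -0.   1.]
shift [7.87e-02 2.00e-04 4.78e-01]
```

```bash
python3 -m inch '[[[0,0,0],[0.079,0,0],1],[[0,0,0],[0,0,0.08],1],[[0,0,0],[0,0,0.1],1],[[0,0,0],[0,0,0.1],1],[[0,0,0],[0,0,0.1],1],[[0,0,0],[0,0,0.06],1],[[0,0,0],[0,0,0.038],1],[[0,0,0],[0,0,0],1],[[0,0,0],[0,0,0],1],[[0,0,0],[0,0,0],1]]'
python3 k.py
python3 - <<'E'
from h import *
c=vision.camera("side");a=c["img"][150:250,170:300];cv2.imwrite("pics/k4.png",cv2.resize(a[:,:,::-1],(780,600),interpolation=cv2.INTER_CUBIC))
E
```

```text
clock: 12.27
eef_pos: [0.4165, -0.0258, 0.0537]
tool_rot: [0.037, 0.995, -0.003, 0.088]
ft_force: [-0.6, -0.7, 0.3]
grip_width: 0.0002
grasp_force: 0.0
z axis [ 0.174 -0.013 -0.985]
t 12.27 eef [ 0.4165 -0.0258  0.0537] yaw y 85.73 F [-0.6 -0.7  0.3] w 0.0002 j [ -3.   8. -38.  34.  -0.   1.]
shift [ 0.0077 -0.0008  0.0015]
```

View pics/k4.png

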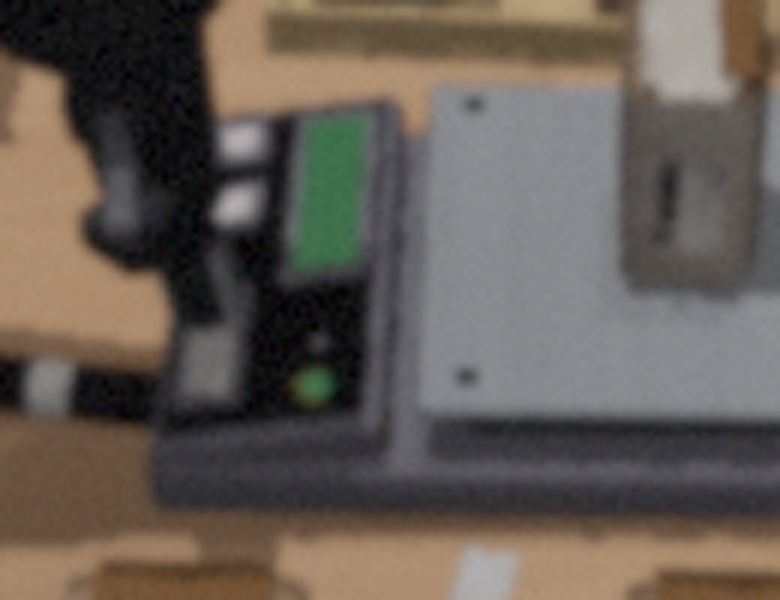

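The fingertips are at (205,310), just above the upper half of the long key (205,360), and clear of the two small keys. I'll correct sideways and press in small steps.

```bash
python3 -m inch '[[[0,0,0],[0.007,0,0],1],[[0,0,0],[0,0,0.012],1],[[0,0,0],[0,0,0.008],1],[[0,0,0],[0,0,0.005],1],[[0,0,0],[0,0,0],1],[[0,0,0],[0,0,0],1]]' | grep -E "eef|ft_f"
python3 -m inch '[[[0,0,0],[0,0,0.004],1],[[0,0,0],[0,0,0.0],1],[[0,0,0],[0,0,0],1]]' | grep -E "eef|ft_f"
python3 k.py
```

```text
eef_pos: [0.4138, -0.0258, 0.0452]
ft_force: [-0.0, 0.0, 0.1]
eef_pos: [0.4141, -0.0258, 0.044]
ft_force: [0.2, 0.1, 0.1]
z axis [ 0.173 -0.013 -0.985]
t 13.07 eef [ 0.4141 -0.0258  0.044 ] yaw y 85.71 F [0.2 0.1 0.1] w 0.0001 j [ -3.   9. -39.  32.  -0.   1.]
shift [-0.0056 -0.0003 -0.029 ]
```

```bash
python3 -m inch '[[[0,0,0],[-0.004,0,0],1],[[0,0,0],[0,0,0.003],1],[[0,0,0],[0,0,0],1],[[0,0,0],[0,0,0],1]]' | grep -E "eef|ft_f"
python3 -m inch '[[[0,0,0],[0,0,0.003],1],[[0,0,0],[0,0,0],1],[[0,0,0],[0,0,0],1]]' | grep -E "eef|ft_f"
```

```text
eef_pos: [0.4155, -0.0258, 0.0433]
ft_force: [-0.3, 0.0, 0.3]
eef_pos: [0.4157, -0.0259, 0.0425]
ft_force: [-0.8, -0.1, 1.1]
```

```bash
python3 -m inch '[[[0,0,0],[0,0,0.003],1],[[0,0,0],[0,0,0],1],[[0,0,0],[0,0,0],1]]' | grep -E "eef|ft_f"
python3 -m inch '[[[0,0,0],[0,0,0.002],1],[[0,0,0],[0,0,0],1],[[0,0,0],[0,0,0],1]]' | grep -E "eef|ft_f"
```

```text
eef_pos: [0.4159, -0.0259, 0.0417]
ft_force: [-1.3, 0.5, 3.2]
eef_pos: [0.416, -0.0259, 0.0411]
ft_force: [-1.9, 0.9, 4.2]
```

```bash
python3 -m inch '[[[0,0,0],[0,0,0.002],1],[[0,0,0],[0,0,0],1],[[0,0,0],[0,0,0],1]]' | grep -E "eef|ft_f"
python3 -m inch '[[[0,0,0],[0,0,0.0015],1],[[0,0,0],[0,0,0],1],[[0,0,0],[0,0,0],1]]' | grep -E "eef|ft_f"
```

```text
eef_pos: [0.416, -0.0259, 0.0409]
ft_force: [-4.3, -0.1, 10.8]
eef_pos: [0.4161, -0.0259, 0.0409]
ft_force: [-6.0, 0.5, 15.3]
```

Slightly past the 6–12 N band, though well below 25 N. I'll back off a little and hold half a second in the band.

```bash
python3 -m inch '[[[0,0,0],[0,0,-0.002],1],[[0,0,0],[0,0,0],1]]' | grep -E "eef|ft_f"
python3 -m inch '[[[0,0,0],[0,0,0],1],[[0,0,0],[0,0,0],1],[[0,0,0],[0,0,0],1],[[0,0,0],[0,0,0],1],[[0,0,0],[0,0,0],1],[[0,0,0],[0,0,0],1]]' | grep -E "eef|ft_f"
python3 - <<'E'
from h import *
c=vision.camera("side");print(c["img"][205:222,215:232].max((0,1)));a=c["img"][150:250,170:300];cv2.imwrite("pics/k5.png",cv2.resize(a[:,:,::-1],(780,600),interpolation=cv2.INTER_CUBIC))
E
```

```text
eef_pos: [0.416, -0.0259, 0.041]
ft_force: [-3.0, 0.2, 8.5]
eef_pos: [0.416, -0.0259, 0.041]
ft_force: [-4.4, -0.3, 9.5]
[ 94 112  98]
```

View pics/k5.png

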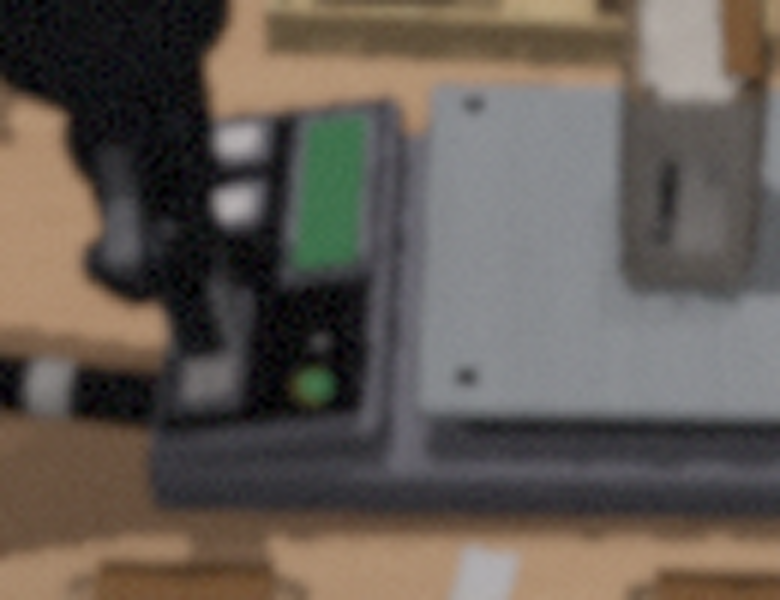

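The key is down under the fingertips, contact at (205,355), and the force held at about 10 N with the carton still on the plate. I'll back off, untilt, and turn for the broad-face grip.

```bash
python3 -m inch '[[[0,0,0],[0,0,-0.04],1],[[0,0,0],[0,0,-0.1],1],[[0,0,0],[0,0,-0.12],1],[[0,0,0],[0,0,-0.12],1],[[0,0,0],[0,0,-0.12],1],[[0,0,0],[0,0,-0.06],-1],[[0,0.0139,0],[0,0,0],-1],[[0,0.0139,0],[0,0,0],-1],[[0,0,0],[0,0,0],-1]]' | grep -E "eef|ft_f"
python3 -m inch '[[[0,0,0.0192],[0,0,0],-1],[[0,0,0.0192],[0,0,0],-1],[[0,0,0.0192],[0,0,0],-1],[[0,0,0.0192],[0,0,0],-1],[[0,0,0.0192],[0,0,0],-1],[[0,0,0.0192],[0,0,0],-1],[[0,0,0.0192],[0,0,0],-1],[[0,0,0.0192],[0,0,0],-1],[[0,0,0.0192],[0,0,0],-1],[[0,0,0.0192],[0,0,0],-1]]' >/dev/null
python3 -m inch '[[[0,0,0.0192],[0,0,0],-1],[[0,0,0.0192],[0,0,0],-1],[[0,0,0.0192],[0,0,0],-1],[[0,0,0],[0,0,0],-1],[[0,0,0],[0,0,0],-1]]' |grep eef
python3 - <<'E'
from h import *
t=vision.camera("top");im=t["img"].astype(int)
m=((im.min(2)>175)&(im.max(2)-im.min(2)<40)).astype(np.uint8)
u0,v0=proj(t,(.57,.0053,.139)).astype(int);print(u0,v0)
n,l,st,ce=cv2.connectedComponentsWithStats(m)
for i in range(1,n):
    if abs(ce[i][0]-u0)<15 and abs(ce[i][1]-v0)<15 and st[i,4]>20: print(st[i],plane(t,ce[i],.139))
go(.5743,.0053,.1,-4.3)
E
```

```text
eef_pos: [0.3894, -0.0239, 0.2059]
ft_force: [1.4, -1.1, -0.1]
eef_pos: [0.3863, -0.0237, 0.2055]
254 167
[ 221  155   67   49 1140] [0.5378794  0.00611332 0.139     ]
[243 162  24  11 209] [0.56903921 0.00505117 0.139     ]
t 17.42 eef [ 0.3864 -0.0237  0.2056] yaw y -3.98 F [-0.2  0.7  0.6] w 0.0854 j [ -4.   2. -18.  70.  -0.  90.]
shift [0.1399 0.6181 0.3519]
turn [-0.      0.      0.0009]
```

```bash
python3 -m inch '[[[0,0,0.0009],[0.023,0.1,0],-1],[[0,0,0],[0.023,0.12,0],-1],[[0,0,0],[0.023,0.12,0],-1],[[0,0,0],[0.023,0.12,0],-1],[[0,0,0],[0.023,0.1,0],-1],[[0,0,0],[0.023,0.058,0],-1],[[0,0,0],[0,0,0],-1],[[0,0,0],[0,0,0],-1],[[0,0,0],[0,0,0],-1]]' 
python3 -c "
from h import *
go(.5743,.0053,.1,-4.3)"
```

```text
clock: 18.17
eef_pos: [0.5739, 0.0032, 0.2054]
tool_rot: [0.734, 0.679, -0.001, -0.001]
ft_force: [-0.1, -1.2, -0.2]
grip_width: 0.0856
grasp_force: 0.0
t 18.17 eef [0.5739 0.0032 0.2054] yaw y -4.41 F [-0.1 -1.2 -0.2] w 0.0856 j [ 0. 23.  9. 76. -0. 95.]
shift [0.0073 0.0015 0.3514]
turn [-0.0003  0.     -0.0003]
```

```bash
python3 -m inch '[[[0,0,0],[0.007,0.0015,0],-1],[[0,0,0],[0,0,0.07],-1],[[0,0,0],[0,0,0.08],-1],[[0,0,0],[0,0,0.08],-1],[[0,0,0],[0,0,0.07],-1],[[0,0,0],[0,0,0.05],-1],[[0,0,0],[0,0,0],-1],[[0,0,0],[0,0,0],-1],[[0,0,0],[0,0,0],-1]]' | grep -E "eef|ft_f"
python3 -m inch '[[[0,0,0],[0,0,0],1],[[0,0,0],[0,0,0],1],[[0,0,0],[0,0,0],1],[[0,0,0],[0,0,0],1],[[0,0,0],[0,0,0],1],[[0,0,0],[0,0,0],1],[[0,0,0],[0,0,0],1],[[0,0,0],[0,0,0],1],[[0,0,0],[0,0,0],1],[[0,0,0],[0,0,0],1]]'
python3 -c "
from h import *
go(.5743,.0053,.1,-4.3)"
```

```text
eef_pos: [0.576, 0.0053, 0.1026]
ft_force: [0.2, 0.1, 0.5]
clock: 19.75
eef_pos: [0.5757, 0.0054, 0.102]
tool_rot: [0.734, 0.679, 0.0, 0.0]
ft_force: [-2.0, 1.1, 5.5]
grip_width: 0.0434
grasp_force: 61.2
t 19.75 eef [0.5757 0.0054 0.102 ] yaw y -4.47 F [-2.   1.1  5.5] w 0.0434 j [ 1. 27. -0. 63.  0. 95.]
shift [-0.0006 -0.0048  0.0066]
turn [ 0.0002 -0.     -0.0005]
```

```bash
python3 -m inch '[[[0,0,0],[0,0,-0.02],1],[[0,0,0],[0,0,-0.05],1],[[0,0,0],[0,0,-0.08],1],[[0,0,0],[0,0,-0.1],1],[[0,0,0],[0,0,-0.1],1],[[0,0,0],[0,0,-0.06],1],[[0,0,0],[0,0,0],1]]' | grep -E "eef|ft_f|grip"
python3 -m inch '[[[0,0,-0.0192],[0,0,0],1],[[0,0,-0.0192],[0,0,0],1],[[0,0,-0.0192],[0,0,0],1],[[0,0,-0.0192],[0,0,0],1],[[0,0,-0.0192],[0,0,0],1],[[0,0,-0.0192],[0,0,0],1],[[0,0,-0.0192],[0,0,0],1],[[0,0,-0.0192],[0,0,0],1],[[0,0,-0.0192],[0,0,0],1],[[0,0,-0.0192],[0,0,0],1]]' >/dev/null
python3 -m inch '[[[0,0,-0.0192],[0,0,0],1],[[0,0,-0.0192],[0,0,0],1],[[0,0,-0.0192],[0,0,0],1],[[0,0,0],[0,0,0],1],[[0,0,0],[0,0,0],1]]' |grep -E "eef|grip"
python3 -c "
from h import *
go(.486,-.2106,.2,85.5)"
```

```text
eef_pos: [0.578, 0.0053, 0.2286]
ft_force: [0.8, 0.3, -3.1]
grip_width: 0.0431
eef_pos: [0.5746, 0.0053, 0.222]
grip_width: 0.0433
t 21.58 eef [0.5746 0.0053 0.222 ] yaw y 85.21 F [ 0.  -0.3 -3.5] w 0.0433 j [ 1. 23. 11. 79. -0.  5.]
shift [ 0.2341 -0.7418  0.0745]
turn [-0.0001 -0.0005 -0.0008]
```

```bash
python3 -m inch '[[[0,0,-0.0008],[0.02,-0.06,0],1],[[0,0,0],[0.03,-0.1,0],1],[[0,0,0],[0.035,-0.115,0],1],[[0,0,0],[0.035,-0.115,0],1],[[0,0,0],[0.035,-0.115,0],1],[[0,0,0],[0.035,-0.115,0],1],[[0,0,0],[0.03,-0.08,0.02],1],[[0,0,0],[0.014,-0.042,0.02],1],[[0,0,0],[0,0,0],1],[[0,0,0],[0,0,0],1]]'
python3 - <<'E'
from h import *
go(.486,-.2106,.17,85.5)
for n in("top","side"):
    c=vision.camera(n);a=c["img"][150:260,290:400] if n=="top" else c["img"][190:320,165:335]
    cv2.imwrite(f"pics/{n}6.png",cv2.resize(a[:,:,::-1],(400,400) if n=="top" else (400,306),interpolation=cv2.INTER_CUBIC))
b=cv2.copyMakeBorder(cv2.imread("pics/side6.png"),0,94,0,0,0);cv2.imwrite("pics/c6.png",np.hstack([cv2.imread("pics/top6.png"),b]))
E
```

```text
clock: 22.42
eef_pos: [0.4879, -0.2113, 0.2109]
tool_rot: [0.039, 0.999, 0.001, -0.001]
ft_force: [0.4, -0.3, -3.7]
grip_width: 0.0435
grasp_force: 61.8
t 22.42 eef [ 0.4879 -0.2113  0.2109] yaw y 85.5 F [ 0.4 -0.3 -3.7] w 0.0435 j [-23.  18.   3.  75.   0. -19.]
shift [0.0063 0.0016 0.1365]
turn [ 0.0002 -0.0003 -0.    ]
```

View pics/c6.png

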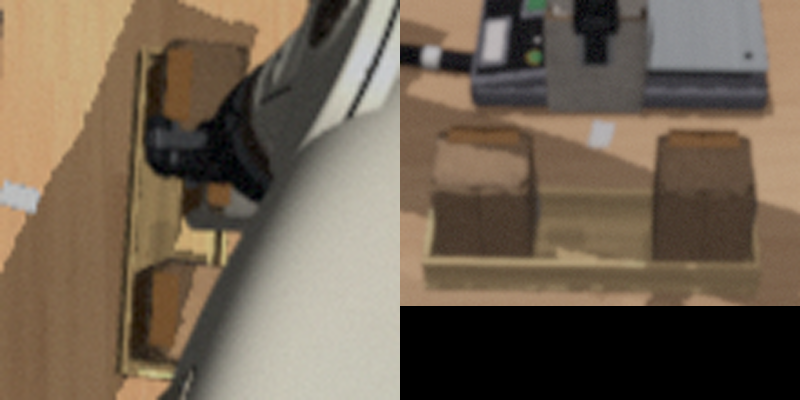

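Left: the gripper with the carton over the gap (225,210). Right: the carton's bottom edge runs from (547,108) to (645,113), centred over the gap between the box tops (537–655). One numeric check, then down.

Run:
```python
from h import *
s=vision.camera("side");o=telemetry.get_obs();print(o["eef_pos"])
a=np.radians(-4.5);u=np.array([np.cos(a),np.sin(a),0]);w=np.array([u[1],-u[0],0]);c=o["eef_pos"]-[0,0,.048]
f=400/170
for k in(-1,1):
    P=c+k*.0315*u+.022*w;print(((proj(s,P)-[165,190])*f+[400,0]).round(1))
# boxes at gap-side top edges and gap mid
for P in((.5595,-.2167,.104),(.4122,-.2044,.104)):
    sg=-1 if P[0]>.5 else 1
    print("edge",((proj(s,np.array(P)+sg*.0345*u+.0285*w)-[165,190])*f+[400,0]).round(1))
go(.4862,-.2106,.058,85.5)
```

```text
[ 0.48920879 -0.21018415  0.21194879]
[547.1 115.2]
[647.6 116.4]
edge [651.8 188.2]
edge [531.6 186. ]
t 22.57 eef [ 0.4892 -0.2102  0.2119] yaw y 85.73 F [ 0.1 -0.6 -2.8] w 0.043 j [-23.  18.   3.  75.   0. -19.]
shift [ 0.01   -0.0024  0.5132]
turn [0.0001 0.     0.0006]
```

```bash
python3 -m inch '[[[0,0,0],[0.006,-0.001,0],1],[[0,0,0],[0,0,0.05],1],[[0,0,0],[0,0,0.06],1],[[0,0,0],[0,0,0.06],1],[[0,0,0],[0,0,0.05],1],[[0,0,0],[0,0,0.03],1],[[0,0,0],[0,0,0],1],[[0,0,0],[0,0,0],1]]'
python3 -c "
from h import *
go(.4875,-.2106,.058,85.5)"
```

```text
clock: 23.23
eef_pos: [0.487, -0.2109, 0.1371]
tool_rot: [0.037, 0.999, 0.0, -0.0]
ft_force: [-0.5, -0.4, -3.5]
grip_width: 0.0433
grasp_force: 61.8
t 23.23 eef [ 0.487  -0.2109  0.1371] yaw y 85.72 F [-0.5 -0.4 -3.5] w 0.0433 j [-23.  21.  -5.  65.   0. -19.]
shift [-0.0018  0.0011  0.2635]
turn [ 0.     -0.0001  0.0006]
```

```bash
python3 -m inch '[[[0,0,0.0006],[-0.0018,0.001,0.03],1],[[0,0,0],[0,0,0.05],1],[[0,0,0],[0,0,0.05],1],[[0,0,0],[0,0,0],1],[[0,0,0],[0,0,0],1]]' | grep -E "eef|ft_f"
python3 -m inch '[[[0,0,0],[0,0,0.04],1],[[0,0,0],[0,0,0.04],1],[[0,0,0],[0,0,0.03],1],[[0,0,0],[0,0,0.02],1],[[0,0,0],[0,0,0],1],[[0,0,0],[0,0,0],1]]' | grep -E "eef|ft_f"
```

```text
eef_pos: [0.4871, -0.211, 0.0979]
ft_force: [0.7, 0.7, -3.0]
eef_pos: [0.4875, -0.2113, 0.0593]
ft_force: [-0.0, 0.6, -1.6]
```

```bash
python3 -m inch '[[[0,0,0],[0,0,0.008],1],[[0,0,0],[0,0,0.006],1],[[0,0,0],[0,0,0],1],[[0,0,0],[0,0,0],1]]' | grep -E "eef|ft_f"
python3 -m inch '[[[0,0,0],[0,0,0.005],1],[[0,0,0],[0,0,0],1],[[0,0,0],[0,0,0],1]]' | grep -E "eef|ft_f"
```

```text
eef_pos: [0.4874, -0.2112, 0.055]
ft_force: [0.1, 0.2, -2.2]
eef_pos: [0.4873, -0.2112, 0.0533]
ft_force: [0.2, -0.3, -3.2]
```

```bash
python3 -m inch '[[[0,0,0],[0,0,0.004],1],[[0,0,0],[0,0,0],1],[[0,0,0],[0,0,0],1]]' | grep -E "eef|ft_f"
python3 -m inch '[[[0,0,0],[0,0,0.003],1],[[0,0,0],[0,0,0],1],[[0,0,0],[0,0,0],1]]' | grep -E "eef|ft_f"
```

```text
eef_pos: [0.4875, -0.2113, 0.053]
ft_force: [-2.2, 0.6, 5.3]
eef_pos: [0.4876, -0.2113, 0.0529]
ft_force: [-3.1, 1.8, 10.3]
```

```bash
python3 -m inch '[[[0,0,0],[0,0,-0.003],1],[[0,0,0],[0,0,0],-1],[[0,0,0],[0,0,0],-1],[[0,0,0],[0,0,0],-1],[[0,0,0],[0,0,0],-1],[[0,0,0],[0,0,0],-1],[[0,0,0],[0,0,0],-1],[[0,0,0],[0,0,0],-1]]' | grep -E "eef|ft_f|grip"
python3 -m inch '[[[0,0,0],[0,0,-0.04],-1],[[0,0,0],[0,0,-0.08],-1],[[0,0,0],[0,0,-0.12],-1],[[0,0,0],[0,0,-0.12],-1],[[0,0,0],[0,0,-0.12],-1],[[0,0,0],[0,0,-0.1],-1],[[0,0,0],[0,0,0],-1]]' | grep -E "eef|ft_f"
python3 -m inch '[[[0,0,0],[0.12,0,0],-1],[[0,0,0],[0.12,0,0],-1],[[0,0,0],[0.12,0,0],-1],[[0,0,0],[0.1,0,0],-1],[[0,0,0],[0,0,0],-1],[[0,0,0],[0,0,0],-1],[[0,0,0],[0,0,0],-1],[[0,0,0],[0,0,0],-1]]' | grep -E "eef|clock"
python3 - <<'E'
from h import *
for n in("top","side"):
    c=vision.camera(n);cv2.imwrite(f"pics/{n}7.png",cv2.resize(c["img"][:,:,::-1][120:270,140:380] if n=="top" else c["img"][90:320,150:350][:,:,::-1],(400,250 if n=="top" else 460),interpolation=cv2.INTER_CUBIC))
b=cv2.copyMakeBorder(cv2.imread("pics/top7.png"),0,210,0,0,0);cv2.imwrite("pics/c7.png",np.hstack([b,cv2.imread("pics/side7.png")]))
E
```

```text
eef_pos: [0.4874, -0.2112, 0.052]
ft_force: [-0.8, -0.7, -0.1]
grip_width: 0.0856
eef_pos: [0.4908, -0.2127, 0.2335]
ft_force: [0.4, -0.6, 1.1]
clock: 27.15
eef_pos: [0.351, -0.2006, 0.2262]
```

View pics/c7.png

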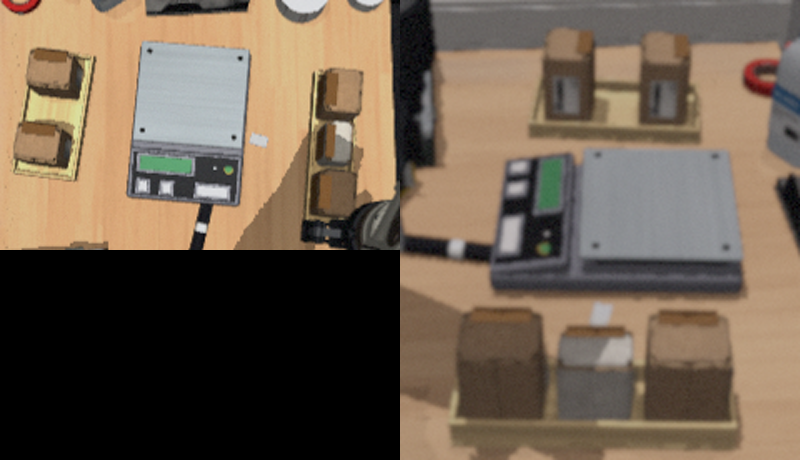

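The carton stands upright in the gap, at (335,143) in the top view and (595,375) in the side view. The other four cartons are undisturbed and the robot is clear.

```bash
python3 -c "
from workcell import workorder
print(workorder.job_done())"
```

```text
the job is handed in; nothing more can be done
None
```

I weighed the carton, pressed the long key (about 10 N held for half a second, after a brief overshoot to roughly 16 N; no separate sign that it registered), stood the carton in the outgoing tray's gap, and handed the job in at about 27 s; no verdict came back.

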